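Run the display blind up with its spring-return toggle

ROBOT

A 6-joint arm with a two-finger parallel gripper is mounted at the origin on the work surface. World frame = base frame: x ahead of the robot, y to its left, z up, the work surface at z = 0. Lengths are in m, angles in rad, forces in N, time in s.
With the tool pointing down it reaches from about 0.375 to 0.975 m from the base axis. Payload 3.8 kg.
Tool frame: the origin (TCP) lies on the mounting face of the last link; the fingertips stand 173 mm ahead of it and the grasp point (between the pads) lies 155 mm ahead of it; z points along the fingers, y is the direction in which the jaws open and shut (so a half turn about z gives the same grasp; the last joint's range is limited). The gripper opens to 85 mm and grips with 20 to 120 N. Pads are 22 mm wide; open, the fingers measure 114 mm over their backs; the gripper's body (76 mm by 85 mm) begins 54 mm behind the grasp point. The pads swing forward as they close: fully open they stand 13 mm farther back than shut.
Start: joints at [-1.276, 0.264, 1.604, -0, 1.274, -0.037], TCP at [0.22, -0.638, 0.405] pointing down, gripper open.
Joint ranges: [-2.63, 2.63], [-0.94, 2.18], [0.31, 2.57], [-1.31, 4.45], [0, 2.66], [-2.55, 2.55]. Speed limits (rad/s): [2.57, 2.57, 3.14, 3.14, 3.14, 3.14].

INTERFACE

Orientations are given as a unit quaternion [x, y, z, w].
In Python, from rig import manip, get_image gives the robot as it stands. The module is installed in compiled form; this text tells all that it offers.
- The arm moves only by the tool jog_arm, never from a script. Its argument "moves" is a list of rows, each a list of 7 numbers: the opening, from -1 (shut) to 1 (fully open), then the shift along the world's x, y, z in mm, then the turn, a rotation vector about the world's x, y, z in rad. In form: [[jaw, x, y, z, wx, wy, wz], ...]. A call has 1 to 12 rows; each row shifts and turns the commanded pose from where the row before left it; what a row does not reach is not made up. A row lasts 1/8 s, in which the tool goes at most 62.5 mm and 10.7 degrees, less where a joint would pass 70% of its speed; a pose out of reach is approached as far as the arm can. A call is refused whole if a number of a shift passes 62.5 or a number of a turn 0.188, either way. A call with a gripper value outside its range is refused whole. The fingers move at their own pace and stop on an object; the grip force is fixed at half the most. Time passes only in rows, so rows that do not move let the fingers close. It gives the time, the measured TCP pose, the force and the opening at its end, in the units of the state.
- manip.sense(): the state, without advancing time (a new reading comes with each control period).
- get_image(name): name is "side" or "top"; returns a dict with "color" (384x512x3 uint8, red, green, blue), "camera_matrix" (3x3 intrinsics, pixels), "dist_coeffs" ([k1, k2, p1, p2, k3] as OpenCV has them; the pictures are not rectified), "origin" and "rotation" of the camera in the world. Camera axes: x right, y down, z forward; pixel columns grow to the right and rows downward; lengths in m; the calibration is good to about 2 mm. A picture is of the moment at which its call begins. There is no depth.
- manip.finish_job(): hands the job in, once; it reports no verdict.
The state is a dict: "time_s": time; "joint_pos": joint angles; "qd": joint speeds; "tau": joint torques, N m; "position": TCP position; "eef_rot": TCP orientation; "ft_force": force on the tool from outside, world axes, zero at the start; "ft_torque": the same for the moment, N m; "opening": opening from 0.0 (shut) to 1.0 (fully open).
Only numpy, scipy, OpenCV 4.12 (cv2) and the standard library are available. Lean on these libraries where they do the work, as an engineer would, in place of code of your own. Each camera call takes 0.05 s, during which the arm holds its last target.

TASK

The slatted blind behind the shop's tableware counter needs a short run upwards. Push the blue toggle well over towards the green dot on its control box, hold it there for about two seconds, then let go so that it springs back to the middle. Never push it towards the white dot, and leave the brown toggle and the brown tea cup alone.

Things in the scene. Friction and masses are not known exactly. Their poses are not given: they have to be found in the camera images.
- blue_box: Grey control box of the blue toggle, fixed: 80 (x) by 100 (y) by 45 mm high. Origin: centre of its underside, on the counter; z up; yaw within 40 degrees of the world. On top a green dot 37 mm from the centre towards its own +y, a white dot as far towards -y; the toggle stands in the middle. A look-alike box with a brown toggle stands at least 0.28 m away, across the counter's middle.
- blue_toggle (a joint): Tilt (rad) of the blue toggle, a paddle 26 (box x) by 12 mm (box y), upright at 0, top 109 mm above the counter. It tilts about a line along box x through the box centre, 35 mm above the counter. Positive: towards the green dot. Stops at -0.5, 0.5; well over is past 0.28 (14 mm sideways at 50 mm above the pivot). A spring returns it to 0; a full push takes 6 N at 50 mm above the pivot.
- brown_toggle (a joint): Tilt of the brown toggle on the look-alike box (same shape, same dots, same signs). 0: upright, at rest. Must not be used.
- tea_cup_mid (a point): Loose brown earthenware tea cup, 58 mm high, 68 mm across the rim, standing upright on the counter between the two boxes. The point is on its axis, 29 mm above its foot; z is up.
Not all that is in view belongs to the job. Leave any pink look-alike of the blue_box alone.

How it is judged:
On the way:
1. the blue toggle is held over towards the green dot, beyond 0.28 rad, for one second (value of joint blue_toggle above 0.28 rad), for 1 s.
At the end, for the whole second after the job is handed in: Both toggles are back upright (within 0.08 rad of the middle), and the tea cup stands upright (within 10 degrees) within 20 mm of where it was (value of joint blue_toggle between -0.08 and 0.08 rad and value of joint brown_toggle between -0.08 and 0.08 rad and distance of tea_cup_mid from where it was at the start of the episode below 0.02 m and angle between tea_cup_mid's own z axis and vertical below 0.17 rad); the robot touches nothing.
It fails at once if the blue toggle is pushed towards the white dot (beyond 0.2 rad) (value of joint blue_toggle below -0.2 rad).
It fails at once if the brown toggle is pushed either way (beyond 0.2 rad) (value of joint brown_toggle below -0.2 rad or value of joint brown_toggle above 0.2 rad).
It fails at once if the tea cup is shifted by more than 20 mm or tipped more than 20 degrees (distance of tea_cup_mid from where it was at the start of the episode above 0.02 m or angle between tea_cup_mid's own z axis and vertical above 0.35 rad).
It also fails if it takes over 40 s, if anything falls off the work surface, if the arm or the gripper's body presses on something with over 40 N, if the wrist force passes 120 N, or if a joint passes its speed limit or range.

## Working session

There is one attempt and no reset: what is moved stays moved. The work goes in short steps, Python scripts to look and compute and a tool call to move; the robot and the scene stay as the last step left them, time stands still between calls to the robot, and variables do not carry over. Pictures are saved under pics/ and viewed, and the job is handed in when it is done.

Besides the shell and the picture viewer there is one more tool, called after "Request:" in YAML: its name, and indented under it one key for each argument. jog_arm: Moves the arm, as the interface text tells. Its arguments: {"type":"object","properties":{"moves":{"type":"array","items":{"type":"array","items":{"type":"number"}}}},"required":["moves"]}

```bash
mkdir -p pics; python3 - <<'E'
from rig import manip,get_image
import cv2,numpy as np
for n in("side","top"):
    d=get_image(n);cv2.imwrite(f"pics/{n}0.png",d["color"][:,:,::-1]);print(n,d["origin"],np.round(d["rotation"],3).tolist(),np.round(d["camera_matrix"],1).tolist(),d["dist_coeffs"])
s=manip.sense();print(s)
E
```

```text
side [0.3370697  0.68131389 0.57539318] [-0.124, 0.883, -0.447, 0.067] [[388.1, 0.0, 250.1], [0.0, 388.1, 193.5], [0.0, 0.0, 1.0]] [0.03373099 0.         0.         0.         0.        ]
top [0.46426407 0.01479845 0.88242101] [0.714, -0.7, 0.023, -0.019] [[432.9, 0.0, 256.5], [0.0, 432.9, 189.6], [0.0, 0.0, 1.0]] [-0.07165019  0.          0.          0.          0.        ]
{'time_s': 0.1, 'joint_pos': array([-1.27591772e+00,  2.64674055e-01,  1.60527787e+00, -3.19483236e-05,
        1.27371578e+00, -3.68487925e-02]), 'qd': array([-2.78835429e-03, -1.40912533e-03, -1.29316888e-03,  6.20920947e-05,
        5.88132380e-04,  3.06572969e-04]), 'tau': array([-2.44252342e-04, -5.16706681e+01, -3.68589842e+01, -8.71964926e-05,
        6.28562935e-03, -1.78494565e-05]), 'position': array([ 0.21976296, -0.63787899,  0.40346686]), 'eef_rot': array([ 9.86274817e-01,  1.65108779e-01, -1.48627890e-04, -1.02693826e-03]), 'ft_force': array([-0.80825748, -0.04161808, -0.13405639]), 'ft_torque': array([-0.00365534,  0.01990888, -0.02679324]), 'opening': 0.9954388377220335}
```

View pics/top0.png

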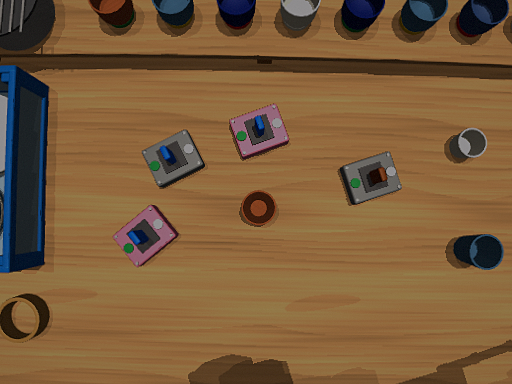

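View pics/side0.png

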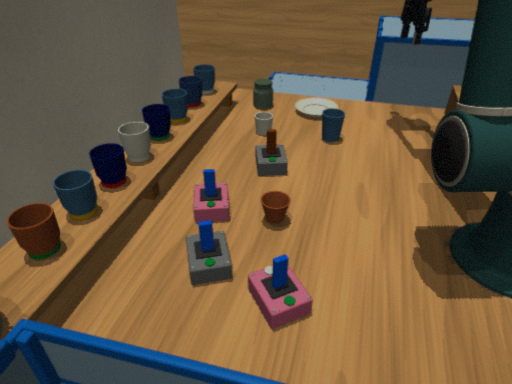

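The top picture shows the grey box with the blue toggle at about (173,158), its green dot at (155,166) and its white dot at (189,149). The pink look-alikes are at (259,131) and (145,236), the cup at (258,208) and the brown toggle's box at (370,178).

```bash
cat > h.py <<'E'
from rig import manip,get_image
import cv2,numpy as np
from scipy.spatial.transform import Rotation as R
def ray(d,u,v):
    p=cv2.undistortPoints(np.array([[[u,v]]],float),d["camera_matrix"],d["dist_coeffs"])[0,0]
    return R.from_quat(d["rotation"]).apply([p[0],p[1],1.])
def at(d,u,v,z):
    r=ray(d,u,v);o=np.array(d["origin"]);return o+r*(z-o[2])/r[2]
def proj(d,P):
    Rm=R.from_quat(d["rotation"]).as_matrix().T
    return cv2.projectPoints(np.atleast_2d(P).astype(float),cv2.Rodrigues(Rm)[0],-Rm@d["origin"],d["camera_matrix"],d["dist_coeffs"])[0][:,0]
E
python3 - <<'E'
from h import *
d=get_image("top");im=d["color"];s=get_image("side")
hsv=cv2.cvtColor(im,cv2.COLOR_RGB2HSV)
g=cv2.inRange(hsv,(50,120,60),(75,255,255));n,l,st,c=cv2.connectedComponentsWithStats(g)
for i in range(1,n):
    if st[i,4]>20: print("g",c[i],st[i,4],at(d,*c[i],.045))
w=cv2.inRange(hsv[135:165,178:200],(0,0,170),(180,40,255));n,l,st,c=cv2.connectedComponentsWithStats(w)
for i in range(1,n):
    if st[i,4]>8: print("w",c[i]+[178,135],st[i,4],at(d,*(c[i]+[178,135]),.045))
hs=cv2.cvtColor(s["color"],cv2.COLOR_RGB2HSV)
g=cv2.inRange(hs,(50,120,60),(75,255,255));n,l,st,c=cv2.connectedComponentsWithStats(g)
for i in range(1,n):
    if st[i,4]>20: print("side g",c[i],st[i,4],at(s,*c[i],.045))
for n_,u,v,z in(("cup",258,208,.05),("pinkA",259,131,.045),("pinkB",145,236,.045),("brown",370,178,.045)):print(n_,at(d,u,v,z))
a=im[110:200,125:225];cv2.imwrite("pics/z.png",cv2.resize(a[:,:,::-1],None,fx=6,fy=6,interpolation=cv2.INTER_CUBIC))
E
```

```text
g [241.12676056 135.56338028] 71 [0.61851891 0.04284536 0.045     ]
g [154.26666667 165.44      ] 75 [0.55654071 0.21094319 0.045     ]
g [355.02666667 182.56      ] 75 [ 0.53098319 -0.1810651   0.045     ]
g [128.1884058 247.8115942] 69 [0.39562614 0.25660883 0.045     ]
side g [272.         158.77777778] 27 [ 0.53077941 -0.17783141  0.045     ]
side g [210.39393939 203.33333333] 33 [0.61823316 0.04620011 0.045     ]
side g [209.515625 261.484375] 64 [0.55599204 0.21323089 0.045     ]
side g [289.2027027  300.14864865] 74 [0.39529772 0.25954951 0.045     ]
cup [0.47772416 0.00716322 0.05      ]
pinkA [0.62826472 0.00810065 0.045     ]
pinkB [0.41918159 0.22450152 0.045     ]
brown [ 0.54053142 -0.21054243  0.045     ]
```

View pics/z.png

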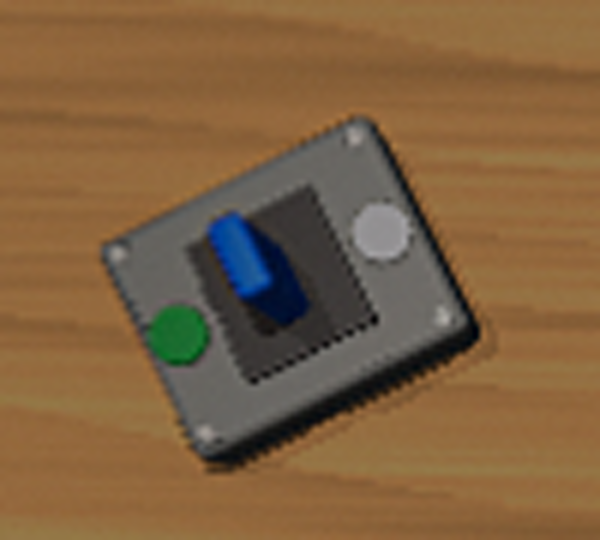

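The zoom shows the toggle upright. The green dot is at about (154.3,165.4) and the white one at (188.1,148.2).

```bash
python3 - <<'E'
from h import *
d=get_image("top");s=get_image("side")
g=(at(d,154.27,165.44,.045)+at(s,209.52,261.48,.045))/2
g0=at(d,154.27,165.44,.045);w=at(d,188.1,148.2,.045)
print(w,np.linalg.norm(g0-w));c=(g0+w)/2;y=(g0-w)[:2];y/=np.linalg.norm(y);yaw=np.arctan2(-y[0],y[1]);print(c,y,np.degrees(yaw))
print("toptop",at(d,125+240/6-.4,110+252/6-.4,.109))
# sidecheck
print(proj(s,np.array([*c[:2],.109])),proj(d,np.array([*c[:2],.109])))
st=manip.sense();r=R.from_quat(st["eef_rot"]);print(r.as_matrix().round(3))
E
```

```text
[0.5916105  0.14579109 0.045     ] 0.07398531152765532
[0.57407567 0.17836387 0.045     ] [-0.47400859  0.88052022] 28.29481903939798
toptop [0.57492555 0.17810602 0.109     ]
[[204.80920744 221.89465188]] [[164.44150353 152.06490681]]
[[ 0.945  0.326 -0.   ]
 [ 0.326 -0.945  0.001]
 [ 0.    -0.001 -1.   ]]
```

The dots are 74.0 mm apart, as they should be, and both cameras agree on the position to about 2 mm. The box centre is at about (0.574, 0.179) with a yaw of 28.3°. I'll approach with the fingers shut, high above everything, on the white-dot side.

Request:
jog_arm:
  moves:
    - [-1, 26, 54, 0, 0, 0, 0.0136]
    - [-1, 26, 54, 0, 0, 0, 0.0136]
    - [-1, 26, 54, 0, 0, 0, 0.0136]
    - [-1, 26, 54, 0, 0, 0, 0.0136]
    - [-1, 26, 54, 0, 0, 0, 0.0136]
    - [-1, 26, 54, 0, 0, 0, 0.0136]
    - [-1, 26, 54, 0, 0, 0, 0.0136]
    - [-1, 26, 54, 0, 0, 0, 0.0136]
    - [-1, 26, 54, 0, 0, 0, 0.0136]
    - [-1, 26, 54, 0, 0, 0, 0.0136]
    - [-1, 26, 54, 0, 0, 0, 0.0136]
    - [-1, 26, 54, 0, 0, 0, 0.0136]

```text
time_s: 1.8
position: [0.5324, 0.0118, 0.4051]
eef_rot: [0.969, 0.245, 0.0, 0.0]
ft_force: [0.9, -0.0, 0.2]
opening: 0.001
```

Request:
jog_arm:
  moves:
    - [-1, 23, 39, 0, 0, 0, 0]
    - [-1, 23, 39, 0, 0, 0, 0]
    - [-1, 22, 40, 0, 0, 0, 0]
    - [-1, 0, 0, -50, 0, 0, 0]
    - [-1, 0, 0, -50, 0, 0, 0]
    - [-1, 0, 0, -10, 0, 0, 0]
    - [-1, 0, 0, 0, 0, 0, 0]

```text
time_s: 2.68
position: [0.5999, 0.1277, 0.2948]
eef_rot: [0.97, 0.245, -0.0, -0.0]
ft_force: [-0.6, -0.3, 0.7]
opening: -0.0
```

```bash
python3 - <<'E'
from h import *
for n in("side","top"):
    d=get_image(n);cv2.imwrite(f"pics/{n}1.png",d["color"][:,:,::-1])
p=manip.sense()["position"];c=np.array([.574,.179]);y=np.array([-.474,.8805]);print(p,(p[:2]-c)@y,(p[:2]-c)@[y[1],-y[0]])
E
```

```text
[0.60105091 0.1278097  0.29729987] -0.057895194178035556 -0.0004458735517729742
```

View pics/side1.png

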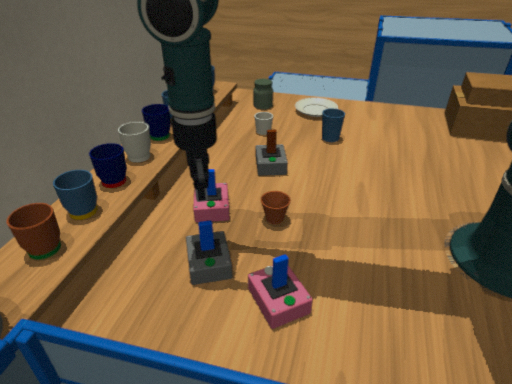

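View pics/top1.png

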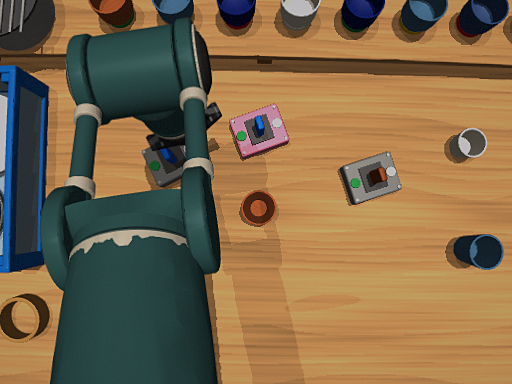

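The side picture shows the shut fingertips at about (200,200), behind the grey box's toggle at (206,235), with the toggle still upright. In the top picture the arm covers the box, and the other items are untouched. Next I lower the tool and move up to the toggle.

Request:
jog_arm:
  moves:
    - [-1, 0, 0, -25, 0, 0, 0]
    - [-1, 0, 0, -22, 0, 0, 0]
    - [-1, 0, 0, 0, 0, 0, 0]
    - [-1, -7, 13, 0, 0, 0, 0]
    - [-1, -7, 13, 0, 0, 0, 0]
    - [-1, 0, 0, 0, 0, 0, 0]
    - [-1, 0, 0, 0, 0, 0, 0]

```text
time_s: 3.65
position: [0.5859, 0.1543, 0.2482]
eef_rot: [0.969, 0.245, 0.0, 0.0]
ft_force: [-0.6, 0.0, 0.3]
opening: -0.004
```

```bash
cat > m.py <<'E'
from h import *
import sys
d=get_image("side");cv2.imwrite(f"pics/{sys.argv[1]}.png",cv2.resize(d["color"][150:300,130:330,::-1],None,fx=4,fy=4,interpolation=cv2.INTER_CUBIC))
s=manip.sense();p=s["position"];c=np.array([.574,.179]);y=np.array([-.474,.8805]);print(p,(p[:2]-c)@y,(p[:2]-c)@[y[1],-y[0]],"F along y",s["ft_force"][:2]@y,s["ft_force"])
E
python3 m.py s2
```

```text
[0.58591901 0.15401543 0.24802815] -0.027648528840807103 -0.0013479945124015228 F along y 0.6105360006572459 [0.32546545 0.86860491 0.27452518]
```

View pics/s2.png

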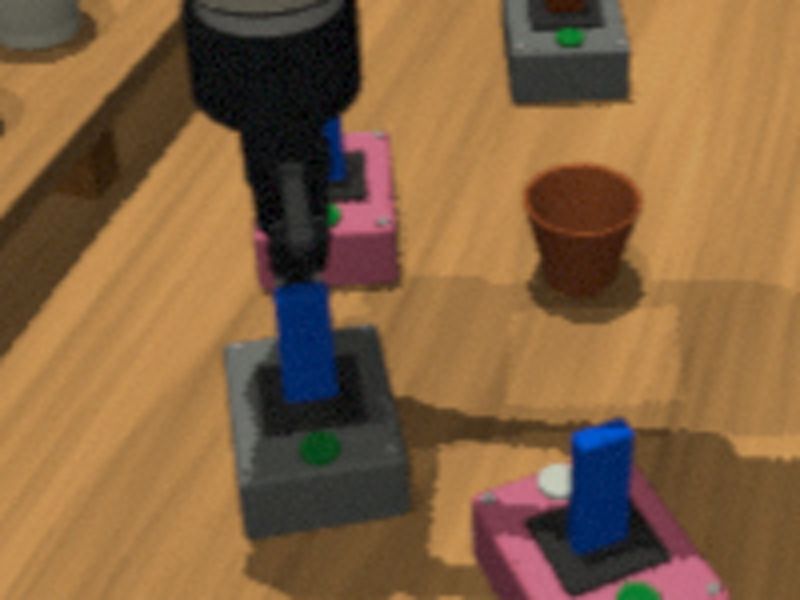

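The fingers stand just behind the blue paddle (crop 305,340), which is still upright, and there is no contact force. I'll push gradually.

Request:
jog_arm:
  moves:
    - [-1, -3, 5, 0, 0, 0, 0]
    - [-1, -3, 5, 0, 0, 0, 0]
    - [-1, -2, 5, 0, 0, 0, 0]
    - [-1, -2, 4, 0, 0, 0, 0]
    - [-1, 0, 0, 0, 0, 0, 0]

```text
time_s: 4.32
position: [0.5756, 0.1728, 0.2474]
eef_rot: [0.969, 0.245, -0.0, 0.0]
ft_force: [0.9, -2.4, 0.1]
opening: -0.002
```

```bash
python3 m.py s3
```

```text
[0.5756308  0.17270844 0.24737029] -0.006312714413172051 -0.0015462831827047303 F along y -3.189655505755718 [ 0.31860864 -3.45103352 -0.66001804]
```

View pics/s3.png

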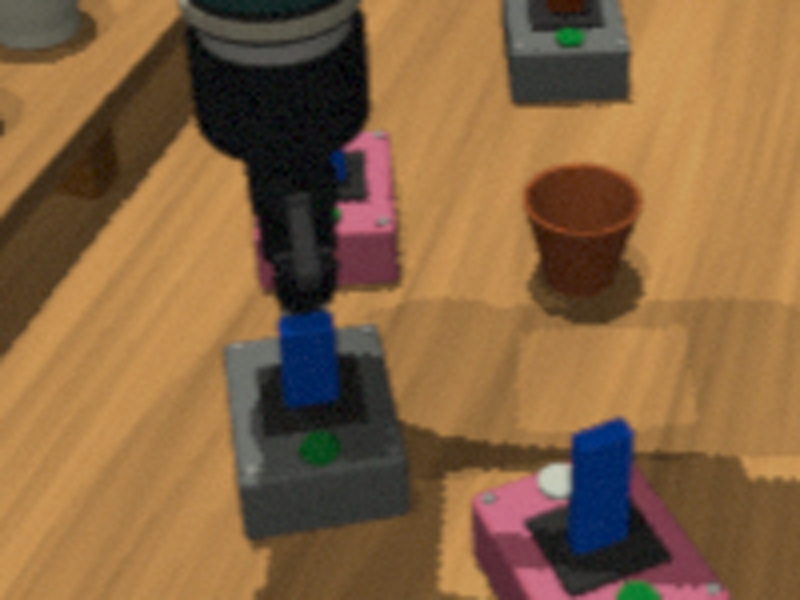

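```bash
python3 - <<'E'
from h import *
d=get_image("side");c=np.array([.574,.179]);y=np.array([-.474,.8805])
hsv=cv2.cvtColor(d["color"],cv2.COLOR_RGB2HSV);b=cv2.inRange(hsv,(105,150,60),(125,255,255))[220:262,192:222]
v=np.where(b.any(1))[0]+220;print("blue rows",v.min(),v.max(),(v.min()-150)*4)
for t in(0,.1,.2,.25,.3,.35,.4,.45,.5):
    P=[]
    for e in(-.006,.006):
        o=.074*np.sin(t)+e*np.cos(t);z=.035+.074*np.cos(t)-e*np.sin(t);P.append([*(c+y*o),z])
    q=(proj(d,np.array(P))-[130,150])*4;print(t,q.round(0).tolist())
E
```

```text
blue rows 228 251 312
0 [[297.0, 280.0], [300.0, 297.0]]
0.1 [[299.0, 290.0], [302.0, 309.0]]
0.2 [[301.0, 301.0], [305.0, 322.0]]
0.25 [[302.0, 307.0], [306.0, 329.0]]
0.3 [[303.0, 314.0], [307.0, 336.0]]
0.35 [[304.0, 320.0], [308.0, 343.0]]
0.4 [[305.0, 327.0], [309.0, 351.0]]
0.45 [[307.0, 334.0], [310.0, 359.0]]
0.5 [[308.0, 342.0], [312.0, 367.0]]
```

The top of the paddle is at crop row 312, so the tilt is only about 0.28. I'll push about 6 mm further and hold.

Request:
jog_arm:
  moves:
    - [-1, -1.5, 2.7, 0, 0, 0, 0]
    - [-1, -1.5, 2.7, 0, 0, 0, 0]
    - [-1, 0, 0, 0, 0, 0, 0]

```text
time_s: 4.8
position: [0.5731, 0.1783, 0.2479]
eef_rot: [0.97, 0.245, 0.0, 0.0]
ft_force: [2.1, -5.0, -1.0]
opening: 0.001
```

```bash
python3 m.py s4; python3 - <<'E'
from h import *
d=get_image("side");hsv=cv2.cvtColor(d["color"],cv2.COLOR_RGB2HSV);b=cv2.inRange(hsv,(105,150,60),(125,255,255))[220:262,192:222]
v=np.where(b.any(1))[0]+220;print("row",(v.min()-150)*4)
E
```

```text
[0.5730878  0.17828443 0.2479065 ] -0.000197670654892291 -0.0011423739472719565 F along y -4.792848276927077 [ 2.39977512 -4.15145357 -0.53196932]
row 328
```

View pics/s4.png

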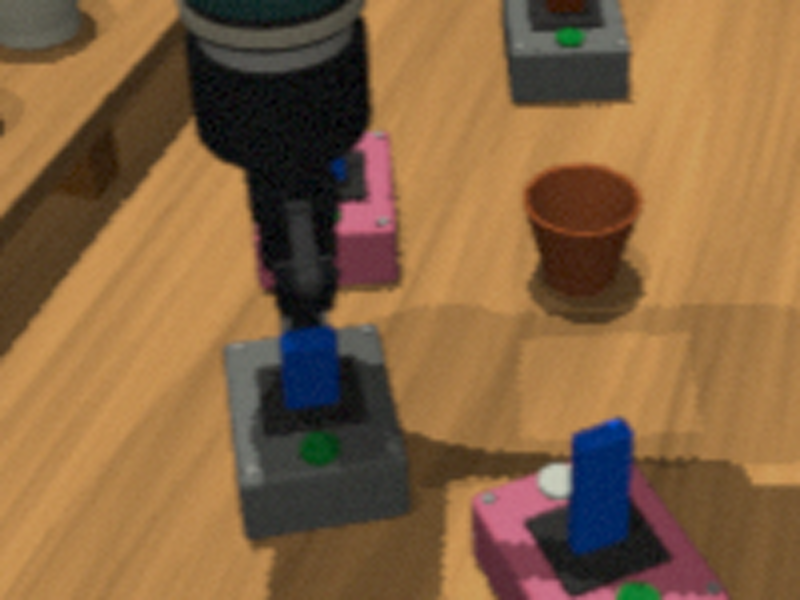

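The paddle's top edge is at crop row 328, so it is leaning about 0.4 rad towards the green dot (320,448). The 5 N force agrees, so I hold here.

Request:
jog_arm:
  moves:
    - [-1, -0.5, 1, 0, 0, 0, 0]
    - [-1, 0, 0, 0, 0, 0, 0]
    - [-1, 0, 0, 0, 0, 0, 0]
    - [-1, 0, 0, 0, 0, 0, 0]
    - [-1, 0, 0, 0, 0, 0, 0]
    - [-1, 0, 0, 0, 0, 0, 0]
    - [-1, 0, 0, 0, 0, 0, 0]
    - [-1, 0, 0, 0, 0, 0, 0]
    - [-1, 0, 0, 0, 0, 0, 0]
    - [-1, 0, 0, 0, 0, 0, 0]
    - [-1, 0, 0, 0, 0, 0, 0]
    - [-1, 0, 0, 0, 0, 0, 0]

```text
time_s: 6.4
position: [0.5726, 0.1792, 0.2479]
eef_rot: [0.97, 0.245, 0.0, 0.0]
ft_force: [3.0, -4.5, -0.4]
opening: 0.0
```

Request:
jog_arm:
  moves:
    - [-1, 3, -5, 0, 0, 0, 0]
    - [-1, 3, -6, 0, 0, 0, 0]
    - [-1, 5, -9, 0, 0, 0, 0]
    - [-1, 7, -13, 0, 0, 0, 0]
    - [-1, 7, -13, 0, 0, 0, 0]
    - [-1, 0, 0, 0, 0, 0, 0]
    - [-1, 0, 0, 50, 0, 0, 0]
    - [-1, 0, 0, 50, 0, 0, 0]
    - [-1, 0, 0, 50, 0, 0, 0]
    - [-1, -20, -50, 0, 0, 0, 0]
    - [-1, -20, -50, 0, 0, 0, 0]
    - [-1, 0, 0, 0, 0, 0, 0]

```text
time_s: 7.9
position: [0.5561, 0.0309, 0.3978]
eef_rot: [0.97, 0.243, -0.0, 0.0]
ft_force: [0.1, 0.8, 0.2]
opening: 0.002
```

```bash
python3 m.py s5;python3 - <<'E'
from h import *
d=get_image("top");cv2.imwrite("pics/t5.png",d["color"][:,:,::-1])
E
```

```text
[0.55676311 0.0321223  0.39779283] -0.12115552947337929 -0.08479711527825025 F along y -0.25923795367784125 [ 0.14234672 -0.21779172 -0.54712325]
```

View pics/s5.png

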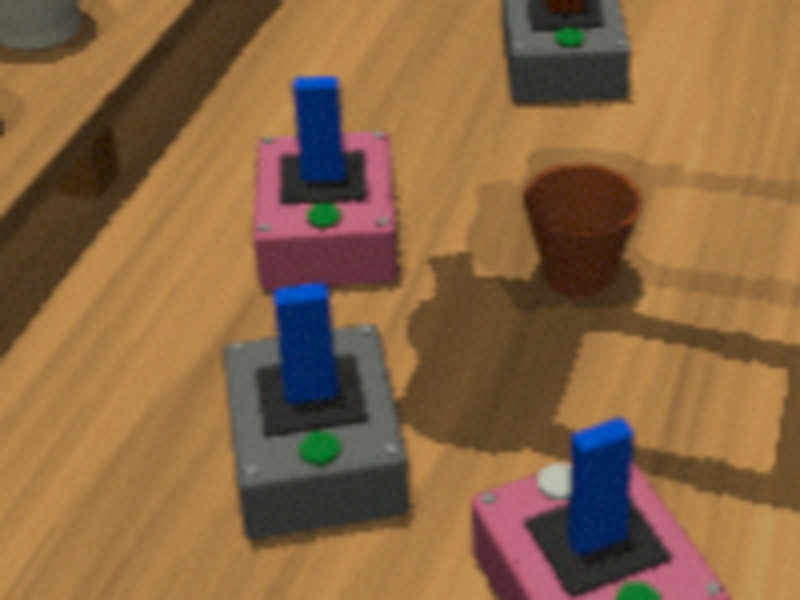

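View pics/t5.png

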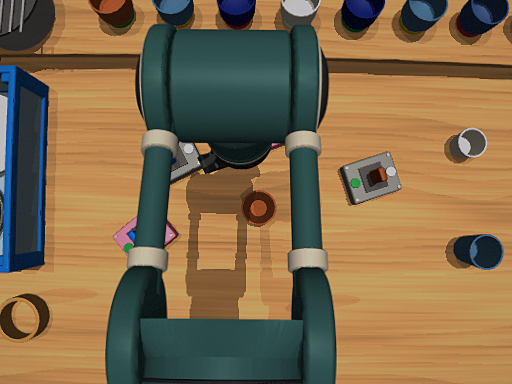

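The blue paddle is upright again, with its top at crop row 285 (about 283 before the push). The cup at (258,208) and the brown toggle at (376,176) in the top picture haven't moved. I'll make one numeric comparison with the first picture, then hand in.

```bash
python3 - <<'E'
from h import *
a=cv2.imread("pics/side0.png");d=get_image("side");b=d["color"][:,:,::-1]
for n,i in(("before",a),("after",b)):
    m=cv2.inRange(cv2.cvtColor(np.ascontiguousarray(i),cv2.COLOR_BGR2HSV),(105,150,60),(125,255,255))[215:262,192:222]
    v,u=np.where(m>0);print(n,v.min()+215,v.mean()+215,u.mean()+192)
print(manip.finish_job())
E
```

```text
before 221 235.28455284552845 205.97289972899728
after 221 235.4745308310992 206.05898123324397
the job is handed in; nothing more can be done
None
```

I pushed the blue toggle towards the green dot with the shut fingers, held it there, let it spring back, and handed the job in. The handover reported no verdict.

- **Push:** I read a tilt of about 0.4 rad from the side picture, with roughly 5 N along the push. A slightly weaker reading of the force would give 0.33 rad, still past the 0.28 needed. It was held there for about 1.8 s, then I backed straight off towards the white side and lifted clear.
- **Blue toggle at the end:** it is upright again. Its outline in the side picture matches the one from before the push to within 0.2 pixel.
- **Other items:** the brown toggle and the tea cup look unmoved in the last pictures. In the side view both pink boxes look undisturbed too. I compared only the blue toggle numerically.
- **Arm:** the force reading is back to noise, under 1 N, and the gripper is clear of everything. The run took about 8 s of the 40 s allowed.

No check failed. The two cameras disagreed by about 2 mm on where the box is, which is within the stated calibration.

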